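Tap the stack of board carriers square in the corner jig

ROBOT

A 6-joint arm with a two-finger parallel gripper is mounted at the origin on the work surface. World frame = base frame: x ahead of the robot, y to its left, z up, the work surface at z = 0. Lengths are in m, angles in rad, forces in N, time in s.
With the tool pointing down it reaches from about 0.375 to 0.9 m from the base axis. Payload 3.1 kg.
Tool frame: the origin (TCP) lies at the centre of the arm's flange, where the gripper is bolted on; the fingertips stand 182 mm ahead of it and the grasp point (between the pads) lies 164 mm ahead of it; z points along the fingers, y is the line along which they close (so a half turn about z gives the same grasp; the last joint's range is limited). The gripper opens to 87 mm and grips with 3 to 60 N. Pads are 19 mm wide; open, the fingers measure 117 mm over their backs; the gripper's body (75 mm by 190 mm) begins 51 mm behind the grasp point.
Start: joints at [1.113, 0.527, 1.433, -0, 1.181, -0.178], TCP at [0.173, 0.601, 0.405] pointing down, gripper open.
Joint ranges: [-3.08, 3.08], [-0.75, 2.2], [0.22, 2.44], [-1.43, 4.57], [0, 2.65], [-2.85, 2.85]. Speed limits (rad/s): [2.79, 2.79, 3.14, 3.14, 3.14, 3.14].

INTERFACE

Orientations are given as a unit quaternion [x, y, z, w].
In Python, from rig import ctrl gives the robot as it stands.
- The arm moves only by the tool jog_arm, never from a script. Its argument "steps" is a list of rows, each an object with "jaw": the closure, from -1 (fully open) to 1 (shut), so that 0 is half open; "translation": the shift along the tool's x, y, z scaled (see below), a list of three; "delta_rot": the turn, a rotation vector about the tool's x, y, z scaled (see below), a list of three. A call has 1 to 10 rows; each row shifts and turns the commanded pose from where the row before left it, along the tool's axes as they then stand; what a row does not reach is not made up. The controller multiplies each number of a shift by 0.3 m and each number of a turn by pi rad. A row lasts 1/8 s, in which the tool goes at most 62.5 mm and 10.7 degrees, less where a joint would pass 70% of its speed; a pose out of reach is approached as far as the arm can. A call with a number of a shift or a turn outside -1 to 1 is refused whole. A call with a gripper value outside its range is refused whole. The fingers move at their own pace and stop on an object; the grip force is fixed at half the most. Time passes only in rows, so rows that do not move let the fingers close. It gives the time, the measured TCP pose, the force, the opening and the grip force at its end, in the units of the state.
- ctrl.get_state(): the state, without advancing time (a new reading comes with each control period).
- ctrl.capture(name): name is "side" or "top"; returns a dict with "color" (384x512x3 uint8, blue, green, red), "vfov" (degrees; the focal length in pixels is half the picture's height over the tangent of half this angle, whatever the lens; pixels are square), "cx", "cy" (the principal point, pixels), "world_to_cam" (4x4, takes a point from world to camera coordinates). Camera axes: x right, y up, looking along -z (the intrinsics and any distortion apply to the point x, -y, -z); pixel columns grow to the right and rows downward; lengths in m; the calibration is good to about 2 mm. A picture is of the moment at which its call begins. There is no depth.
- ctrl.close_job(): hands the job in; it is judged then, once.
The state is a dict: "time_s": time; "joints": joint angles; "dq": joint speeds; "joint_efforts": joint torques, N m; "tool_pos": TCP position; "ee_rot": TCP orientation; "wrist_force": force on the tool from outside, world axes, zero at the start; "torque": the same for the moment, N m; "grip_width": opening from 0.0 (shut) to 1.0 (fully open); "grasp_force": force on a finger pad.
Only numpy, scipy, OpenCV 4.12 (cv2) and the standard library are available. Lean on these libraries where they do the work, as an engineer would, in place of code of your own. Each camera call takes 0.05 s, during which the arm holds its last target. There are 200 camera calls.

TASK

The three black circuit-board carriers in the orange corner jig are stacked untidily. Tap their edges until the stack is square: all three lying flat one on another in the same order, their edges in line and pushed up against both fences of the orange jig. Then let go and draw back.

Things in the scene. Friction and masses are not known exactly. Their poses are not given: they have to be found in the camera images.
- orange_jig: Fixed orange corner jig (its grey twin is not meant). Origin under the centre of its 200 (x) x 180 (y) x 4 mm base, z up, x away from the robot within 20 deg. Fences, 46 mm high, inner faces at x=+85 and y=+70; -x, -y sides open. Carriers lie on a deck 14 mm high, x -25 to 85, y -10 to 70. Home for a carrier's origin: x=+25, y=+25; they start 10 to 55 mm short of it, turned up to 6 deg.
- carrier_bottom: the lowest of the three black carriers: black-rimmed plate with a green circuit board in it, 120 x 90 x 8 mm, about 0.14 kg, slides at a few N. Origin at the centre of its underside; x along the 120 mm side (along the jig's x), y along the 90 mm side, z up. Its underside rests on the jig's deck, 14 mm above the bench.
- carrier_middle: the middle one of the three black carriers: black-rimmed plate with a green circuit board in it, 120 x 90 x 8 mm, about 0.14 kg, slides at a few N. Origin at the centre of its underside; x along the 120 mm side (along the jig's x), y along the 90 mm side, z up. Its underside is 22 mm above the bench.
- carrier_top: the uppermost of the three black carriers: black-rimmed plate with a green circuit board in it, 120 x 90 x 8 mm, about 0.14 kg, slides at a few N. Origin at the centre of its underside; x along the 120 mm side (along the jig's x), y along the 90 mm side, z up. Its underside is 30 mm above the bench; the stack's top is 38 mm above the bench.
Things that resemble listed ones, but are neither listed nor needed, are in the scene too. Leave any red or yellow look-alike of the carrier_top alone.

How it is judged:
By the outcome, as a careful person would: the job done as asked, in the order asked, and still so for the second after the job is handed in, with the robot touching nothing.
It also fails if it takes over 40 s, if anything falls off the work surface, if the arm or the gripper's body presses on something with over 40 N, if the wrist force passes 120 N, or if a joint passes its speed limit or range.

## Working session

There is one attempt and no reset: what is moved stays moved. The work goes in short steps, Python scripts to look and compute and a tool call to move; the robot and the scene stay as the last step left them, time stands still between calls to the robot, and variables do not carry over. Pictures are saved under pics/ and viewed, at most 10 in all, crops included, and the job is handed in when it is done.

Besides the shell and the picture viewer there is one more tool, called after "Request:" as name(argument=value, ...) on one line, values as JSON. jog_arm: Moves the arm, as the interface text tells. Shifts and turns lie within -1 to 1; 1 stands for 0.3 m of shift or pi rad of turn. Its arguments: {"type":"object","properties":{"steps":{"type":"array","items":{"type":"object","properties":{"jaw":{"type":"number"},"translation":{"type":"array","items":{"type":"number","minimum":-1,"maximum":1}},"delta_rot":{"type":"array","items":{"type":"number","minimum":-1,"maximum":1}}}}}},"required":["steps"]}

```bash
mkdir -p pics
cat > h.py <<'E'
import numpy as np, cv2
from rig import ctrl
def snap(cam,name,crop=None,s=1):
    c=ctrl.capture(cam); im=np.array(c["color"]).astype(np.uint8)
    if crop: x0,y0,x1,y1=crop; im=im[y0:y1,x0:x1]
    if s!=1: im=cv2.resize(im,None,fx=s,fy=s,interpolation=cv2.INTER_CUBIC)
    cv2.imwrite(f"pics/{name}.png",im); return c
def par(c):
    f=192/np.tan(np.radians(c["vfov"])/2); return f,c["cx"],c["cy"],np.array(c["world_to_cam"])
def proj(c,P):
    f,cx,cy,T=par(c); p=np.c_[np.atleast_2d(P),np.ones(len(np.atleast_2d(P)))]@T.T
    return np.c_[cx+f*p[:,0]/-p[:,2],cy-f*p[:,1]/-p[:,2]]
def unproj(c,uv,z):
    f,cx,cy,T=par(c); uv=np.atleast_2d(uv); R=T[:3,:3]; o=-R.T@T[:3,3]
    d=np.c_[(uv[:,0]-cx)/f,-(uv[:,1]-cy)/f,-np.ones(len(uv))]@R
    return o+d*((z-o[2])/d[:,2])[:,None]
E
python3 - <<'E'
from h import *
a=snap("top","top0"); b=snap("side","side0")
for c in(a,b): print({k:v for k,v in c.items() if k not in("color",)})
s=ctrl.get_state(); print(s)
i=np.vstack([cv2.imread("pics/top0.png")]);j=cv2.imread("pics/side0.png")
cv2.imwrite("pics/both.png",cv2.resize(np.hstack([i,j]),(800,300)))
E
```

```text
{'vfov': 51.11130029394689, 'cx': 250.58485545680972, 'cy': 191.2660697160193, 'world_to_cam': array([[-3.10210888e-03, -9.99993991e-01, -1.54755688e-03,
         6.12801698e-03],
       [ 9.80640031e-01, -3.34506926e-03,  1.95790553e-01,
        -4.68660879e-01],
       [-1.95794554e-01, -9.10232610e-04,  9.80644515e-01,
        -7.73614888e-01],
       [ 0.00000000e+00,  0.00000000e+00,  0.00000000e+00,
         1.00000000e+00]])}
{'vfov': 56.60692743350369, 'cx': 254.7389754976088, 'cy': 191.4297216210407, 'world_to_cam': array([[ 0.92794836, -0.37270509,  0.00166041, -0.4354121 ],
       [ 0.18072319,  0.45384568,  0.8725613 , -0.13775323],
       [-0.32596161, -0.80939176,  0.48850181, -0.65585799],
       [ 0.        ,  0.        ,  0.        ,  1.        ]])}
{'time_s': 0.1, 'joints': array([ 1.11246676e+00,  5.28404543e-01,  1.43374871e+00, -3.08720628e-05,
        1.18138077e+00, -1.78481166e-01]), 'dq': array([ 7.68590463e-04, -3.87408284e-04, -3.51402775e-03, -9.92946484e-05,
        9.80851357e-05, -1.53561912e-05]), 'joint_efforts': array([-2.67992609e-04, -4.40983629e+01, -1.77151108e+01,  6.34491839e-02,
        5.33787045e-02, -4.30611442e-05]), 'tool_pos': array([0.17246294, 0.6004285 , 0.40385797]), 'ee_rot': array([ 1.39462174e-01,  9.90226923e-01, -9.26361276e-04, -2.90317609e-04]), 'wrist_force': array([ 0.60165789,  0.41794504, -0.24817363]), 'torque': array([ 0.01701518, -0.01476439,  0.00624802]), 'grasp_force': 0.0, 'grip_width': 0.9993226176967293}
```

View pics/top0.png

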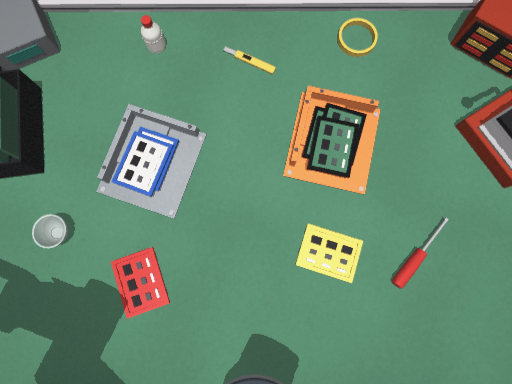

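View pics/side0.png

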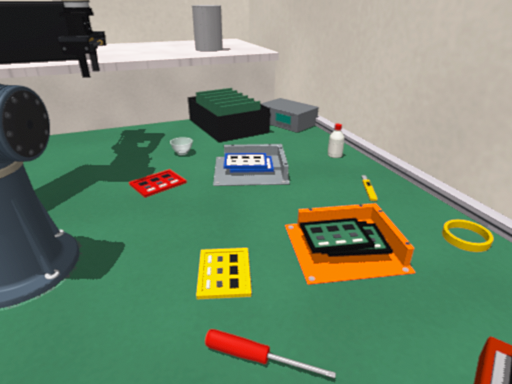

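The orange jig is at top (334,140) and side (350,245), holding green and black boards. The grey twin at top (150,160) holds blue and white ones. Loose red (140,282) and yellow (330,253) boards are look-alikes. I'm targeting the orange jig, and will confirm it in an enlarged crop.

Run:
```python
from h import *
snap("top","ct",(280,80,388,196),5); snap("side","cs",(280,195,420,285),5)
```

```text
(no output)
```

View pics/ct.png

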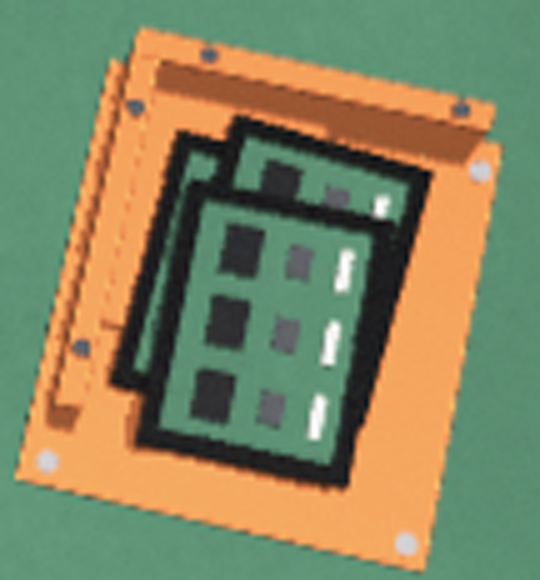

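View pics/cs.png

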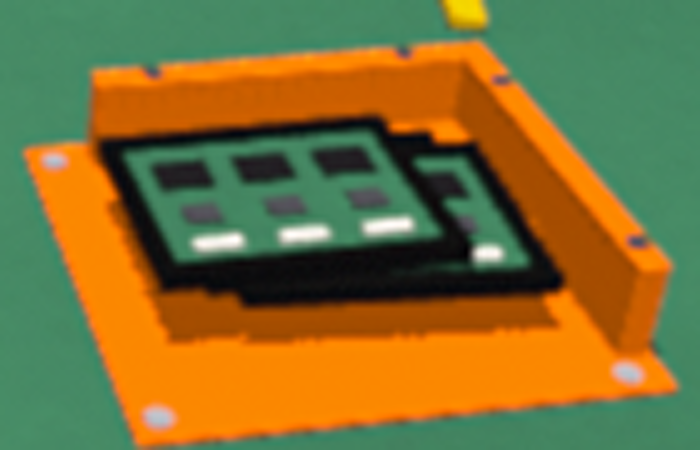

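The crop confirms the orange jig with three black-rimmed carriers. Corners in the crop: top (143,445), (345,487), (195,180); middle, back right, (235,118), (432,172); bottom, left, (180,133), (110,385). Base corners: (17,480), (425,570), (500,145).

Run:
```python
from h import *
from scipy.spatial.transform import Rotation as Ro
c=ctrl.capture("top")
def w(uv,z): return unproj(c,(np.array(uv)+.5)/5-.5+np.array([280,80]),z)[:,:2]
def fit(L,W):
    L=np.array(L,float)/1000; l=L-L.mean(0); v=W-W.mean(0)
    a=np.arctan2((l[:,0]*v[:,1]-l[:,1]*v[:,0]).sum(),(l*v).sum())
    R=np.array([[np.cos(a),-np.sin(a)],[np.sin(a),np.cos(a)]]); t=W.mean(0)-R@L.mean(0)
    return a,t,R,np.abs(L@R.T+t-W).max()
a,t,R,e=fit([(-100,90),(-100,-90),(100,-90)],w([(17,480),(425,570),(500,145)],.004))
print("jig",np.degrees(a),t,e); np.save("jig.npy",np.r_[a,t])
for n,L,uv,z in [("top",[(-60,45),(-60,-45),(60,45)],[(143,445),(345,487),(195,180)],.038),("mid",[(60,45),(60,-45)],[(235,118),(432,172)],.03),("bot",[(60,45),(-60,45)],[(180,133),(110,385)],.022)]:
    b,s,_,e=fit(L,w(uv,z)); print(n,np.degrees(b-a),(s-t)@R*1000,e)
for n,uv,z in [("fence top corner",[(138,28),(495,105),(50,420)],.046)]: print(n,(w(uv,z)-t)@R*1000)
s=ctrl.get_state(); M=Ro.from_quat(s["ee_rot"]).as_matrix(); print(M.round(3))
for p in [(-90,25),(25,-90),(25,25)]: print(p,R@np.array(p)/1000+t)
```

```text
jig -13.032411523115806 [ 0.58847227 -0.17519422] 0.0007193098521160873
top -0.1389700291623891 [-21.66075102  -1.0431438 ] 0.002396122967701586
mid -3.649584359965182 [10.74395606 -9.11426232] 0.0009551908276307641
bot -3.4527352098602946 [ 2.50471776 11.12174032] 0.00016781273274246722
fence top corner [[ 97.2934726   81.03180769]
 [ 96.36188571 -74.733617  ]
 [-82.27089589  82.38288257]]
[[-0.961  0.276 -0.   ]
 [ 0.276  0.961 -0.001]
 [ 0.    -0.001 -1.   ]]
(-90, 25) [ 0.50642799 -0.13054296]
(25, -90) [ 0.59253314 -0.26851362]
(25, 25) [ 0.61846589 -0.15647571]
```

Request:
jog_arm(steps=[{"jaw": 0,"translation": [0,0,0],"delta_rot": [0,0,-0.0166]},{"jaw": 0,"translation": [-0.13,-0.14,0],"delta_rot": [0,0,0]},{"jaw": 0,"translation": [-0.13,-0.14,0],"delta_rot": [0,0,0]},{"jaw": 0,"translation": [-0.13,-0.14,0],"delta_rot": [0,0,0]},{"jaw": 0,"translation": [-0.13,-0.14,0],"delta_rot": [0,0,0]},{"jaw": 0,"translation": [-0.13,-0.14,0],"delta_rot": [0,0,0]},{"jaw": 0,"translation": [-0.13,-0.14,0],"delta_rot": [0,0,0]},{"jaw": 0,"translation": [-0.13,-0.14,0],"delta_rot": [0,0,0]},{"jaw": 0,"translation": [-0.13,-0.14,0],"delta_rot": [0,0,0]},{"jaw": 0,"translation": [-0.13,-0.14,0],"delta_rot": [0,0,0]}])

```text
time_s: 1.5
tool_pos: [0.4299, 0.1515, 0.405]
ee_rot: [0.114, 0.994, 0.0, 0.0]
wrist_force: [0.1, 1.4, -0.5]
grip_width: 0.502
grasp_force: 0.0
```

```bash
cat >> h.py <<'E'
from scipy.spatial.transform import Rotation as Ro
def st():
    s=ctrl.get_state(); a,tx,ty=np.load("jig.npy"); M=Ro.from_quat(s["ee_rot"]).as_matrix()
    R=np.array([[np.cos(a),-np.sin(a)],[np.sin(a),np.cos(a)]])
    print("t",s["time_s"],"jig xy",((s["tool_pos"][:2]-[tx,ty])@R*1000).round(1),"tipz",((s["tool_pos"][2]-.182)*1000).round(1),
     "tool y ang rel jig",np.degrees(np.arctan2(M[1,1],M[0,1])-a).round(2),"tilt",M[:2,2].round(4),"F jig",(s["wrist_force"][:2]@R).round(2),s["wrist_force"][2].round(2),"q",s["joints"].round(2),"grip",s["grip_width"])
E
python3 -c "from h import *;st()"
```

```text
t 1.5 jig xy [-228.1  282.5] tipz 223.0 tool y ang rel jig 89.98 tilt [0.0009 0.0003] F jig [-0.2   1.35] -0.5 q [ 0.09  0.3   1.84  0.    1.   -1.25] grip 0.5024262738106249
```

Request:
jog_arm(steps=[{"jaw": 0,"translation": [-0.077,-0.172,0],"delta_rot": [0,0,0]},{"jaw": 0,"translation": [-0.077,-0.172,0],"delta_rot": [0,0,0]},{"jaw": 0,"translation": [-0.077,-0.172,0],"delta_rot": [0,0,0]},{"jaw": 0,"translation": [-0.077,-0.172,0],"delta_rot": [0,0,0]},{"jaw": 0,"translation": [-0.077,-0.172,0],"delta_rot": [0,0,0]},{"jaw": 0,"translation": [0,0,0.15],"delta_rot": [0,0,0]},{"jaw": 0,"translation": [0,0,0.15],"delta_rot": [0,0,0]},{"jaw": 0,"translation": [0,0,0.15],"delta_rot": [0,0,0]},{"jaw": 0,"translation": [0,0,0.1],"delta_rot": [0,0,0]},{"jaw": 0,"translation": [0,0,0],"delta_rot": [0,0,0]}])

```text
time_s: 2.75
tool_pos: [0.4829, -0.124, 0.2379]
ee_rot: [0.114, 0.994, 0.001, -0.002]
wrist_force: [0.3, -0.6, 1.0]
grip_width: 0.498
grasp_force: 0.0
```

```bash
python3 -c "from h import *;st()"
```

```text
t 2.75 jig xy [-114.4   26.1] tipz 55.9 tool y ang rel jig 89.98 tilt [-0.0047  0.0024] F jig [ 0.45 -0.5 ] 0.97 q [-0.48  0.64  1.88 -0.    0.63 -1.82] grip 0.4978698986485436
```

Request:
jog_arm(steps=[{"jaw": 0,"translation": [0,0,0.09],"delta_rot": [0,0,0]},{"jaw": 0,"translation": [0,0,0.06],"delta_rot": [0,0,0]},{"jaw": 0,"translation": [0,0,0],"delta_rot": [0,0,0]},{"jaw": 0,"translation": [-0.03,0,0],"delta_rot": [0,0,0]},{"jaw": 0,"translation": [-0.03,0,0],"delta_rot": [0,0,0]},{"jaw": 0,"translation": [-0.0167,0,0],"delta_rot": [0,0,0]},{"jaw": 0,"translation": [-0.0167,0,0],"delta_rot": [0,0,0]},{"jaw": 0,"translation": [-0.0167,0,0],"delta_rot": [0,0,0]}])

```text
time_s: 3.75
tool_pos: [0.5159, -0.1316, 0.1948]
ee_rot: [0.114, 0.994, 0.0, -0.0]
wrist_force: [0.4, -0.8, -0.3]
grip_width: 0.498
grasp_force: 0.2
```

```bash
python3 -c "from h import *;st()"
```

```text
t 3.75 jig xy [-80.6  26.1] tipz 12.8 tool y ang rel jig 89.99 tilt [-0.0003  0.0002] F jig [ 0.58 -0.71] -0.28 q [-0.46  0.74  1.81 -0.    0.59 -1.8 ] grip 0.49800138933135085
```

Request:
jog_arm(steps=[{"jaw": 0,"translation": [-0.0167,0,0.006],"delta_rot": [0,0,0]},{"jaw": 0,"translation": [-0.0167,0,0],"delta_rot": [0,0,0]},{"jaw": 0,"translation": [0,0,0],"delta_rot": [0,0,0]}])

```text
time_s: 4.12
tool_pos: [0.5259, -0.1341, 0.1929]
ee_rot: [0.114, 0.994, -0.0, 0.0]
wrist_force: [0.8, -0.3, 0.3]
grip_width: 0.499
grasp_force: 0.0
```

Run:
```python
from h import *;st()
snap("top","t2",(280,80,388,196),3);snap("side","s2",(265,165,420,285),3)
a=cv2.imread("pics/t2.png");b=cv2.imread("pics/s2.png");b=cv2.copyMakeBorder(b[:348],0,348-min(348,b.shape[0]),0,0,0)
cv2.imwrite("pics/m2.png",np.hstack([a,b]))
```

```text
t 4.125 jig xy [-70.2  25.9] tipz 10.9 tool y ang rel jig 89.99 tilt [ 0.0007 -0.0004] F jig [ 0.85 -0.07] 0.32 q [-0.46  0.75  1.78  0.    0.6  -1.8 ] grip 0.4986618829168117
```

View pics/m2.png

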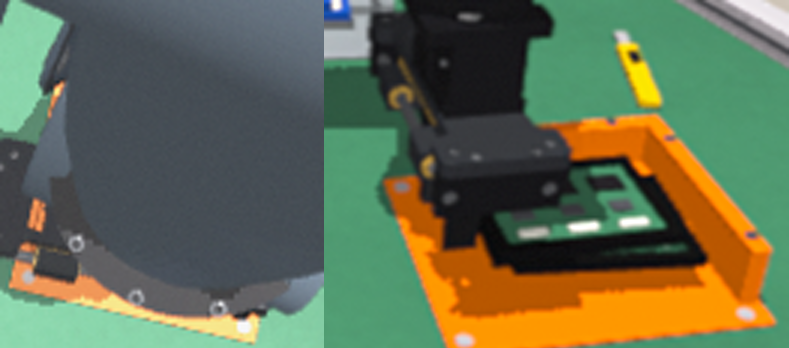

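The fingers are against the -x edge (side-crop finger tip at about (460,240)), and the top carrier is sliding nearly in line with the middle one. I'll keep pushing.

Request:
jog_arm(steps=[{"jaw": 0,"translation": [-0.0167,0,0],"delta_rot": [0,0,0]},{"jaw": 0,"translation": [-0.0167,0,0],"delta_rot": [0,0,0]},{"jaw": 0,"translation": [-0.0167,0,0],"delta_rot": [0,0,0]},{"jaw": 0,"translation": [-0.008,0,0],"delta_rot": [0,0,0]},{"jaw": 0,"translation": [-0.008,0,0],"delta_rot": [0,0,0]},{"jaw": 0,"translation": [0,0,0],"delta_rot": [0,0,0]}])

```text
time_s: 4.97
tool_pos: [0.5448, -0.1384, 0.1929]
ee_rot: [0.114, 0.994, -0.0, 0.0]
wrist_force: [-0.9, 1.5, -0.1]
grip_width: 0.501
grasp_force: 0.5
```

```bash
python3 -c "from h import *;st()"
```

```text
t 4.975 jig xy [-50.8  26. ] tipz 10.9 tool y ang rel jig 89.99 tilt [ 0.0002 -0.0001] F jig [-1.17  1.25] -0.12 q [-0.45  0.77  1.73  0.    0.64 -1.79] grip 0.5010589677868045
```

Request:
jog_arm(steps=[{"jaw": 0,"translation": [-0.005,0,0],"delta_rot": [0,0,0]},{"jaw": 0,"translation": [-0.005,0,0],"delta_rot": [0,0,0]},{"jaw": 0,"translation": [-0.0033,0,0],"delta_rot": [0,0,0]},{"jaw": 0,"translation": [0,0,0],"delta_rot": [0,0,0]}])

```text
time_s: 5.48
tool_pos: [0.5487, -0.1392, 0.1929]
ee_rot: [0.114, 0.994, 0.0, -0.0]
wrist_force: [-1.2, 0.5, -0.7]
grip_width: 0.502
grasp_force: 0.8
```

```bash
python3 -c "from h import *;st()"
```

```text
t 5.475 jig xy [-46.9  26.1] tipz 10.9 tool y ang rel jig 89.99 tilt [-0.      0.0001] F jig [-1.29  0.19] -0.67 q [-0.45  0.77  1.72  0.    0.65 -1.79] grip 0.5019669667813709
```

Request:
jog_arm(steps=[{"jaw": 0,"translation": [-0.0033,0,0],"delta_rot": [0,0,0]},{"jaw": 0,"translation": [0,0,0],"delta_rot": [0,0,0]}])

```text
time_s: 5.72
tool_pos: [0.5491, -0.1393, 0.1929]
ee_rot: [0.114, 0.994, 0.0, -0.001]
wrist_force: [-4.1, 0.9, 0.4]
grip_width: 0.502
grasp_force: 1.9
```

Request:
jog_arm(steps=[{"jaw": 0,"translation": [-0.0033,0,0],"delta_rot": [0,0,0]},{"jaw": 0,"translation": [0,0,0],"delta_rot": [0,0,0]}])

```text
time_s: 5.98
tool_pos: [0.5497, -0.1393, 0.1928]
ee_rot: [0.114, 0.994, 0.001, -0.002]
wrist_force: [-5.3, 0.8, 2.2]
grip_width: 0.503
grasp_force: 2.6
```

```bash
python3 -c "from h import *;st()"
```

```text
t 5.975 jig xy [-45.9  26.2] tipz 10.8 tool y ang rel jig 89.98 tilt [-0.003   0.0015] F jig [-5.35 -0.44] 2.16 q [-0.45  0.77  1.72  0.    0.66 -1.79] grip 0.5028119819163378
```

Request:
jog_arm(steps=[{"jaw": 0,"translation": [0.05,0,0],"delta_rot": [0,0,0]},{"jaw": 0,"translation": [0,0,-0.1],"delta_rot": [0,0,0]},{"jaw": 0,"translation": [0,0,-0.1],"delta_rot": [0,0,0]},{"jaw": 0,"translation": [-0.096,-0.123,0],"delta_rot": [0,0,0]},{"jaw": 0,"translation": [-0.096,-0.123,0],"delta_rot": [0,0,0]},{"jaw": 0,"translation": [-0.096,-0.123,0],"delta_rot": [0,0,0]},{"jaw": 0,"translation": [0,0,0],"delta_rot": [0,0,0.0556]},{"jaw": 0,"translation": [0,0,0],"delta_rot": [0,0,0.0556]},{"jaw": 0,"translation": [0,0,0],"delta_rot": [0,0,0.0556]},{"jaw": 0,"translation": [0,0,0],"delta_rot": [0,0,0.0556]}])

```text
time_s: 7.22
tool_pos: [0.5963, -0.2644, 0.2534]
ee_rot: [0.449, 0.893, -0.0, 0.003]
wrist_force: [-0.6, 0.2, -0.4]
grip_width: 0.501
grasp_force: 0.0
```

Request:
jog_arm(steps=[{"jaw": 0,"translation": [0,0,0],"delta_rot": [0,0,0.0556]},{"jaw": 0,"translation": [0,0,0],"delta_rot": [0,0,0.0556]},{"jaw": 0,"translation": [0,0,0],"delta_rot": [0,0,0.0556]},{"jaw": 0,"translation": [0,0,0],"delta_rot": [0,0,0.0556]},{"jaw": 0,"translation": [0,0,0],"delta_rot": [0,0,0.0556]},{"jaw": 0,"translation": [0,0,0],"delta_rot": [0,0,0]},{"jaw": 0,"translation": [0,0,0],"delta_rot": [0,0,0]}])

```text
time_s: 8.1
tool_pos: [0.5956, -0.264, 0.2532]
ee_rot: [0.782, 0.623, 0.0, 0.001]
wrist_force: [0.8, 0.2, -0.2]
grip_width: 0.5
grasp_force: 0.0
```

```bash
python3 -c "from h import *;st()"
```

```text
t 8.1 jig xy [ 27.  -84.9] tipz 71.2 tool y ang rel jig 0.07 tilt [ 0.0017 -0.0011] F jig [0.78 0.35] -0.21 q [-0.59  0.75  1.48  0.    0.92 -0.36] grip 0.49955052525026966
```

Request:
jog_arm(steps=[{"jaw": 0,"translation": [0,0,0.12],"delta_rot": [0,0,0]},{"jaw": 0,"translation": [0,0,0.08],"delta_rot": [0,0,0]},{"jaw": 0,"translation": [0,0,0],"delta_rot": [0,0,0]},{"jaw": 0,"translation": [0.0167,0,0],"delta_rot": [0,0,0]},{"jaw": 0,"translation": [0.0167,0,0],"delta_rot": [0,0,0]},{"jaw": 0,"translation": [0.0167,0,0],"delta_rot": [0,0,0]},{"jaw": 0,"translation": [0.0167,0,0],"delta_rot": [0,0,0]},{"jaw": 0,"translation": [0.0167,0,0],"delta_rot": [0,0,0]},{"jaw": 0,"translation": [0.0167,0,0],"delta_rot": [0,0,0]},{"jaw": 0,"translation": [0.0167,0,0],"delta_rot": [0,0,0]}])

```text
time_s: 9.35
tool_pos: [0.6032, -0.2293, 0.193]
ee_rot: [0.783, 0.622, -0.0, 0.0]
wrist_force: [0.1, -0.6, 0.2]
grip_width: 0.496
grasp_force: 0.3
```

```bash
python3 -c "from h import *;st()"
```

```text
t 9.35 jig xy [ 26.6 -49.4] tipz 11.0 tool y ang rel jig -0.08 tilt [ 0.0001 -0.0002] F jig [ 0.21 -0.62] 0.23 q [-0.54  0.83  1.51 -0.    0.8  -0.31] grip 0.49583657586001256
```

Request:
jog_arm(steps=[{"jaw": 0,"translation": [0.0167,0,0],"delta_rot": [0,0,0]},{"jaw": 0,"translation": [0.0167,0,0],"delta_rot": [0,0,0]},{"jaw": 0,"translation": [0.01,0,0],"delta_rot": [0,0,0]},{"jaw": 0,"translation": [0.005,0,0],"delta_rot": [0,0,0]},{"jaw": 0,"translation": [0.005,0,0],"delta_rot": [0,0,0]},{"jaw": 0,"translation": [0,0,0],"delta_rot": [0,0,0]}])

```text
time_s: 10.1
tool_pos: [0.6067, -0.2138, 0.1929]
ee_rot: [0.783, 0.622, 0.0, -0.0]
wrist_force: [-0.2, -0.2, 0.6]
grip_width: 0.499
grasp_force: 0.2
```

Request:
jog_arm(steps=[{"jaw": 0,"translation": [0.0033,0,0],"delta_rot": [0,0,0]},{"jaw": 0,"translation": [0.0033,0,0],"delta_rot": [0,0,0]},{"jaw": 0,"translation": [0,0,0],"delta_rot": [0,0,0]}])

```text
time_s: 10.48
tool_pos: [0.6072, -0.212, 0.1929]
ee_rot: [0.783, 0.622, 0.0, -0.0]
wrist_force: [0.4, -1.1, -0.7]
grip_width: 0.5
grasp_force: 0.4
```

```bash
python3 -c "from h import *;st()"
```

```text
t 10.475 jig xy [ 26.5 -31.6] tipz 10.9 tool y ang rel jig -0.08 tilt [-0.0001  0.0001] F jig [ 0.64 -0.99] -0.72 q [-0.51  0.83  1.52  0.    0.8  -0.28] grip 0.49976551416811515
```

Request:
jog_arm(steps=[{"jaw": 0,"translation": [0.0033,0,0],"delta_rot": [0,0,0]},{"jaw": 0,"translation": [0,0,0],"delta_rot": [0,0,0]}])

```text
time_s: 10.72
tool_pos: [0.6073, -0.2114, 0.1929]
ee_rot: [0.783, 0.622, -0.0, 0.0]
wrist_force: [-1.5, -3.1, -0.8]
grip_width: 0.502
grasp_force: 1.6
```

Request:
jog_arm(steps=[{"jaw": 0,"translation": [0.0033,0,0],"delta_rot": [0,0,0]},{"jaw": 0,"translation": [0,0,0],"delta_rot": [0,0,0]}])

```text
time_s: 10.98
tool_pos: [0.6074, -0.2111, 0.193]
ee_rot: [0.783, 0.622, -0.001, 0.001]
wrist_force: [-1.6, -5.1, -1.2]
grip_width: 0.5
grasp_force: 3.0
```

Request:
jog_arm(steps=[{"jaw": 0,"translation": [0.0033,0,0],"delta_rot": [0,0,0]},{"jaw": 0,"translation": [0,0,0],"delta_rot": [0,0,0]}])

```text
time_s: 11.22
tool_pos: [0.6074, -0.2108, 0.193]
ee_rot: [0.783, 0.622, -0.001, 0.001]
wrist_force: [-3.4, -8.2, -1.2]
grip_width: 0.503
grasp_force: 4.3
```

```bash
python3 -c "from h import *;st()"
```

```text
t 11.225 jig xy [ 26.5 -30.4] tipz 11.0 tool y ang rel jig -0.08 tilt [-0.0007 -0.0029] F jig [-1.45 -8.72] -1.25 q [-0.51  0.83  1.52 -0.    0.8  -0.28] grip 0.5025278055441098
```

Request:
jog_arm(steps=[{"jaw": 0,"translation": [-0.07,0,0],"delta_rot": [0,0,0]},{"jaw": 0,"translation": [0,0,-0.1],"delta_rot": [0,0,0]},{"jaw": 0,"translation": [0,0,-0.1],"delta_rot": [0,0,0]},{"jaw": 0,"translation": [0.083,-0.113,0],"delta_rot": [0,0,0]},{"jaw": 0,"translation": [0.083,-0.113,0],"delta_rot": [0,0,0]},{"jaw": 0,"translation": [0.083,-0.113,0],"delta_rot": [0,0,0]},{"jaw": 0,"translation": [0,0,0],"delta_rot": [0,0,-0.0556]},{"jaw": 0,"translation": [0,0,0],"delta_rot": [0,0,-0.0556]},{"jaw": 0,"translation": [0,0,0],"delta_rot": [0,0,-0.0556]},{"jaw": 0,"translation": [0,0,0],"delta_rot": [0,0,-0.0556]}])

```text
time_s: 12.48
tool_pos: [0.5211, -0.1341, 0.2531]
ee_rot: [0.521, 0.854, 0.0, 0.0]
wrist_force: [0.1, -0.3, -0.2]
grip_width: 0.497
grasp_force: 0.0
```

Request:
jog_arm(steps=[{"jaw": 0,"translation": [0,0,0],"delta_rot": [0,0,-0.0556]},{"jaw": 0,"translation": [0,0,0],"delta_rot": [0,0,-0.0556]},{"jaw": 0,"translation": [0,0,0],"delta_rot": [0,0,-0.0556]},{"jaw": 0,"translation": [0,0,0],"delta_rot": [0,0,-0.0556]},{"jaw": 0,"translation": [0,0,0],"delta_rot": [0,0,-0.0556]},{"jaw": 0,"translation": [0,0,0],"delta_rot": [0,0,0]},{"jaw": 0,"translation": [0,0,0],"delta_rot": [0,0,0]}])

```text
time_s: 13.35
tool_pos: [0.521, -0.1339, 0.253]
ee_rot: [0.115, 0.993, 0.0, 0.0]
wrist_force: [0.5, -0.1, -1.0]
grip_width: 0.495
grasp_force: 0.0
```

```bash
python3 -c "from h import *;st();snap('side','s3',(265,165,420,285),4)"
```

```text
t 13.35 jig xy [-75.  25.] tipz 71.0 tool y ang rel jig 89.82 tilt [0.0002 0.0003] F jig [0.5 0. ] -1.01 q [-0.46  0.64  1.77  0.    0.72 -1.8 ] grip 0.49514155338811183
```

View pics/s3.png

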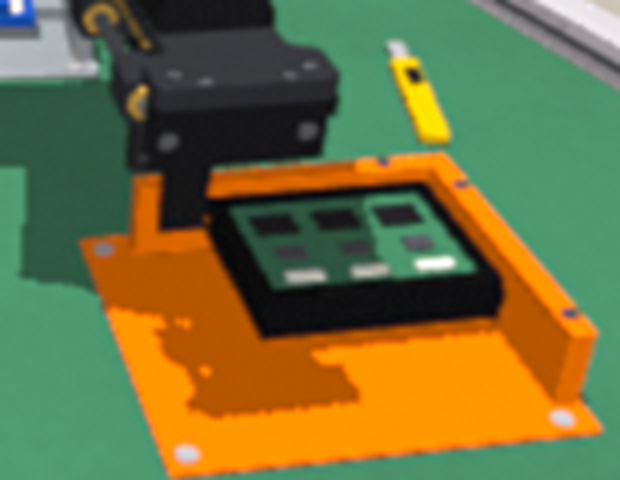

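The stack now looks square (side-crop corners about (215,200), (265,335), (500,290)), with at most a sliver left at the x fence. I'll tap x once more, then y.

Request:
jog_arm(steps=[{"jaw": 0,"translation": [0,0,0.12],"delta_rot": [0,0,-0.001]},{"jaw": 0,"translation": [0,0,0.08],"delta_rot": [0,0,0]},{"jaw": 0,"translation": [0,0,0],"delta_rot": [0,0,0]},{"jaw": 0,"translation": [-0.03,0,0],"delta_rot": [0,0,0]},{"jaw": 0,"translation": [-0.03,0,0],"delta_rot": [0,0,0]},{"jaw": 0,"translation": [-0.02,0,0],"delta_rot": [0,0,0]},{"jaw": 0,"translation": [-0.01,0,0],"delta_rot": [0,0,0]},{"jaw": 0,"translation": [-0.0033,0,0],"delta_rot": [0,0,0]},{"jaw": 0,"translation": [0,0,0],"delta_rot": [0,0,0]}])

```text
time_s: 14.52
tool_pos: [0.5482, -0.1399, 0.193]
ee_rot: [0.112, 0.994, 0.0, -0.0]
wrist_force: [-0.7, 0.0, -0.7]
grip_width: 0.497
grasp_force: 0.0
```

Request:
jog_arm(steps=[{"jaw": 0,"translation": [-0.0033,0,0],"delta_rot": [0,0,0]},{"jaw": 0,"translation": [-0.0033,0,0],"delta_rot": [0,0,0]},{"jaw": 0,"translation": [0,0,0],"delta_rot": [0,0,0]}])

```text
time_s: 14.9
tool_pos: [0.5498, -0.1402, 0.1928]
ee_rot: [0.112, 0.994, 0.0, -0.001]
wrist_force: [-1.4, -0.2, 1.0]
grip_width: 0.498
grasp_force: 0.9
```

```bash
python3 -c "from h import *;st()"
```

```text
t 14.9 jig xy [-45.6  25.3] tipz 10.8 tool y ang rel jig 90.16 tilt [-0.0016  0.0006] F jig [-1.33 -0.52] 0.96 q [-0.45  0.77  1.72 -0.    0.65 -1.79] grip 0.4976330109647485
```

Request:
jog_arm(steps=[{"jaw": 0,"translation": [-0.0033,0,0],"delta_rot": [0,0,0]},{"jaw": 0,"translation": [-0.0033,0,0],"delta_rot": [0,0,0]},{"jaw": 0,"translation": [0,0,0],"delta_rot": [0,0,0]}])

```text
time_s: 15.28
tool_pos: [0.5512, -0.1405, 0.1927]
ee_rot: [0.112, 0.994, 0.0, -0.002]
wrist_force: [-4.4, -0.2, 1.5]
grip_width: 0.501
grasp_force: 2.5
```

Request:
jog_arm(steps=[{"jaw": 0,"translation": [-0.0067,0,0],"delta_rot": [0,0,0]},{"jaw": 0,"translation": [0,0,0],"delta_rot": [0,0,0]}])

```text
time_s: 15.52
tool_pos: [0.552, -0.1406, 0.1924]
ee_rot: [0.112, 0.994, 0.001, -0.004]
wrist_force: [-8.0, 0.0, 2.8]
grip_width: 0.502
grasp_force: 4.0
```

```bash
python3 -c "from h import *;st()"
```

```text
t 15.525 jig xy [-43.4  25.5] tipz 10.4 tool y ang rel jig 90.16 tilt [-0.0073  0.0029] F jig [-7.76 -1.8 ] 2.8 q [-0.45  0.77  1.71 -0.    0.67 -1.79] grip 0.5019572447302242
```

Request:
jog_arm(steps=[{"jaw": 0,"translation": [-0.0067,0,0],"delta_rot": [0,0,0]},{"jaw": 0,"translation": [0,0,0],"delta_rot": [0,0,0]}])

```text
time_s: 15.78
tool_pos: [0.5527, -0.1406, 0.1922]
ee_rot: [0.112, 0.994, 0.002, -0.006]
wrist_force: [-11.3, 0.6, 3.8]
grip_width: 0.501
grasp_force: 5.4
```

```bash
python3 -c "from h import *;st()"
```

```text
t 15.775 jig xy [-42.6  25.6] tipz 10.2 tool y ang rel jig 90.15 tilt [-0.0113  0.0044] F jig [-11.11  -2.  ] 3.82 q [-0.44  0.77  1.71 -0.    0.67 -1.79] grip 0.5006115965922282
```

Request:
jog_arm(steps=[{"jaw": 0,"translation": [-0.0067,0,0],"delta_rot": [0,0,0]},{"jaw": 0,"translation": [0,0,0],"delta_rot": [0,0,0]}])

```text
time_s: 16.02
tool_pos: [0.5535, -0.1407, 0.1919]
ee_rot: [0.112, 0.994, 0.002, -0.008]
wrist_force: [-14.7, 0.7, 6.6]
grip_width: 0.501
grasp_force: 6.8
```

```bash
python3 -c "from h import *;st()"
```

```text
t 16.025 jig xy [-41.9  25.7] tipz 9.9 tool y ang rel jig 90.14 tilt [-0.0153  0.006 ] F jig [-14.48  -2.63] 6.59 q [-0.44  0.78  1.7  -0.    0.68 -1.79] grip 0.5010499581201788
```

Request:
jog_arm(steps=[{"jaw": 0,"translation": [0.07,0,0],"delta_rot": [0,0,0]},{"jaw": 0,"translation": [0,0,-0.1],"delta_rot": [0,0,0]},{"jaw": 0,"translation": [0,0,-0.1],"delta_rot": [0,0,0]},{"jaw": 0,"translation": [-0.094,-0.096,0],"delta_rot": [0,0,0]},{"jaw": 0,"translation": [-0.094,-0.096,0],"delta_rot": [0,0,0]},{"jaw": 0,"translation": [-0.094,-0.096,0],"delta_rot": [0,0,0]},{"jaw": 0,"translation": [0,0,0],"delta_rot": [0,0,0.0556]},{"jaw": 0,"translation": [0,0,0],"delta_rot": [0,0,0.0556]},{"jaw": 0,"translation": [0,0,0],"delta_rot": [0,0,0.0556]},{"jaw": 0,"translation": [0,0,0],"delta_rot": [0,0,0.0556]}])

```text
time_s: 17.27
tool_pos: [0.6018, -0.2411, 0.2533]
ee_rot: [0.448, 0.894, 0.0, 0.002]
wrist_force: [-0.5, -0.1, 0.4]
grip_width: 0.501
grasp_force: 0.0
```

Request:
jog_arm(steps=[{"jaw": 0,"translation": [0,0,0],"delta_rot": [0,0,0.0556]},{"jaw": 0,"translation": [0,0,0],"delta_rot": [0,0,0.0556]},{"jaw": 0,"translation": [0,0,0],"delta_rot": [0,0,0.0556]},{"jaw": 0,"translation": [0,0,0],"delta_rot": [0,0,0.0556]},{"jaw": 0,"translation": [0,0,0],"delta_rot": [0,0,0.0556]},{"jaw": 0,"translation": [0,0,0],"delta_rot": [0,0,0]},{"jaw": 0,"translation": [0,0,0],"delta_rot": [0,0,0]}])

```text
time_s: 18.15
tool_pos: [0.6012, -0.2407, 0.2531]
ee_rot: [0.781, 0.624, 0.0, 0.001]
wrist_force: [0.1, 0.6, 0.1]
grip_width: 0.504
grasp_force: 0.0
```

```bash
python3 -c "from h import *;st()"
```

```text
t 18.15 jig xy [ 27.2 -61. ] tipz 71.1 tool y ang rel jig 0.25 tilt [ 0.0015 -0.0008] F jig [-0.09  0.62] 0.08 q [-0.55  0.74  1.49  0.    0.91 -0.33] grip 0.5035699050703906
```

Request:
jog_arm(steps=[{"jaw": 0,"translation": [0,0,0.12],"delta_rot": [0,0,0.0013]},{"jaw": 0,"translation": [0,0,0.08],"delta_rot": [0,0,0]},{"jaw": 0,"translation": [0,0,0],"delta_rot": [0,0,0]},{"jaw": 0,"translation": [0.03,0,0],"delta_rot": [0,0,0]},{"jaw": 0,"translation": [0.03,0,0],"delta_rot": [0,0,0]},{"jaw": 0,"translation": [0.02,0,0],"delta_rot": [0,0,0]},{"jaw": 0,"translation": [0.013,0,0],"delta_rot": [0,0,0]},{"jaw": 0,"translation": [0.0033,0,0],"delta_rot": [0,0,0]},{"jaw": 0,"translation": [0.0033,0,0],"delta_rot": [0,0,0]},{"jaw": 0,"translation": [0,0,0],"delta_rot": [0,0,0]}])

```text
time_s: 19.4
tool_pos: [0.6076, -0.2117, 0.1929]
ee_rot: [0.784, 0.621, -0.0, 0.0]
wrist_force: [0.4, -0.1, 0.6]
grip_width: 0.499
grasp_force: 0.0
```

Request:
jog_arm(steps=[{"jaw": 0,"translation": [0.0067,0,0],"delta_rot": [0,0,0]},{"jaw": 0,"translation": [0.0033,0,0],"delta_rot": [0,0,0]},{"jaw": 0,"translation": [0,0,0],"delta_rot": [0,0,0]}])

```text
time_s: 19.77
tool_pos: [0.6078, -0.2108, 0.193]
ee_rot: [0.784, 0.621, -0.001, 0.001]
wrist_force: [-3.3, -7.2, -0.1]
grip_width: 0.501
grasp_force: 3.9
```

```bash
python3 -c "from h import *;st()"
```

```text
t 19.775 jig xy [ 26.9 -30.3] tipz 11.0 tool y ang rel jig -0.14 tilt [-0.0006 -0.0036] F jig [-1.62 -7.72] -0.09 q [-0.51  0.83  1.52 -0.    0.8  -0.27] grip 0.5005328426255086
```

Request:
jog_arm(steps=[{"jaw": 0,"translation": [0.0067,0,0],"delta_rot": [0,0,0]},{"jaw": 0,"translation": [0,0,0],"delta_rot": [0,0,0]}])

```text
time_s: 20.02
tool_pos: [0.6079, -0.2102, 0.193]
ee_rot: [0.784, 0.621, -0.002, 0.002]
wrist_force: [-5.2, -11.6, -1.1]
grip_width: 0.499
grasp_force: 6.6
```

```bash
python3 -c "from h import *;st()"
```

```text
t 20.025 jig xy [ 26.9 -29.8] tipz 11.0 tool y ang rel jig -0.13 tilt [-0.0012 -0.006 ] F jig [ -2.49 -12.44] -1.11 q [-0.51  0.83  1.52 -0.01  0.79 -0.27] grip 0.49895522546855287
```

Request:
jog_arm(steps=[{"jaw": 0,"translation": [-0.08,0,0],"delta_rot": [0,0,0]},{"jaw": 0,"translation": [0,0,-0.15],"delta_rot": [0,0,0]},{"jaw": 0,"translation": [0,0,-0.18],"delta_rot": [0,0,0]},{"jaw": 0,"translation": [-0.1,-0.1,-0.1],"delta_rot": [0,0,0]},{"jaw": 0,"translation": [-0.15,-0.1,0],"delta_rot": [0,0,0]},{"jaw": 0,"translation": [-0.15,-0.1,0],"delta_rot": [0,0,0]},{"jaw": 0,"translation": [-0.15,-0.1,0],"delta_rot": [0,0,0]},{"jaw": 0,"translation": [-0.15,-0.1,0],"delta_rot": [0,0,0]},{"jaw": 0,"translation": [0,0,0],"delta_rot": [0,0,0]},{"jaw": 0,"translation": [0,0,0],"delta_rot": [0,0,0]}])

```text
time_s: 21.28
tool_pos: [0.4091, -0.4005, 0.3219]
ee_rot: [0.784, 0.621, 0.0, -0.0]
wrist_force: [-0.4, 1.2, -0.8]
grip_width: 0.5
grasp_force: 0.0
```

Run:
```python
from h import *;st()
snap("top","t4",(280,80,388,196),4);snap("side","s4",(280,195,420,285),2.5)
a=cv2.imread("pics/t4.png");b=cv2.imread("pics/s4.png");b=cv2.copyMakeBorder(b,0,464-b.shape[0],0,0,0)
cv2.imwrite("pics/m4.png",np.hstack([a,b]))
```

```text
t 21.275 jig xy [-124. -260.] tipz 139.9 tool y ang rel jig -0.22 tilt [0.0005 0.0008] F jig [-0.69  1.03] -0.83 q [-0.97  0.57  1.64  0.    0.93 -0.74] grip 0.49991015800661986
```

View pics/m4.png

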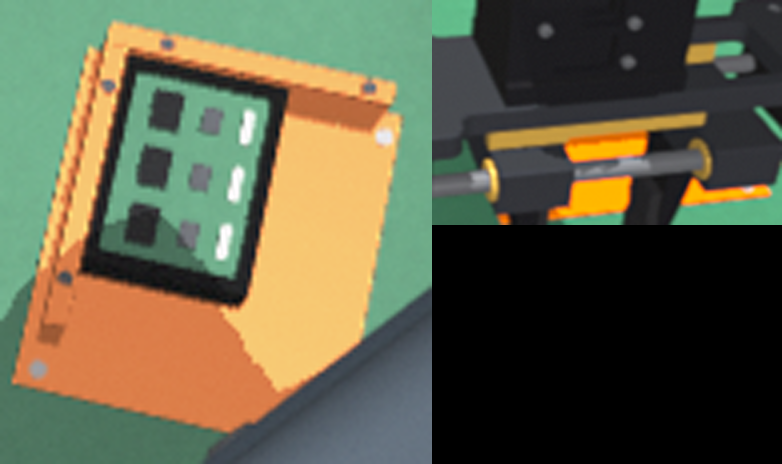

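The stack is square and against both fences in the top view (crop corners (128,57), (80,270), (243,305), (288,93)). The arm hides the side view, so I'll draw back further and check that too.

Request:
jog_arm(steps=[{"jaw": 0,"translation": [0,0,-0.15],"delta_rot": [0,0,0]},{"jaw": 0,"translation": [0,0,-0.15],"delta_rot": [0,0,0]},{"jaw": 0,"translation": [-0.1,-0.15,-0.05],"delta_rot": [0,0,0]},{"jaw": 0,"translation": [-0.1,-0.15,-0.05],"delta_rot": [0,0,0]},{"jaw": 0,"translation": [-0.1,-0.15,0],"delta_rot": [0,0,0]},{"jaw": 0,"translation": [-0.1,-0.15,0],"delta_rot": [0,0,0]},{"jaw": 0,"translation": [0,0,0],"delta_rot": [0,0,0]},{"jaw": 0,"translation": [0,0,0],"delta_rot": [0,0,0]}])

```text
time_s: 22.38
tool_pos: [0.2078, -0.4755, 0.4419]
ee_rot: [0.783, 0.622, 0.001, -0.0]
wrist_force: [0.0, 0.3, 0.3]
grip_width: 0.498
grasp_force: 0.0
```

Run:
```python
from h import *;st()
c=snap("top","t5");snap("side","s5",(280,195,420,285),5.5)
a,tx,ty=np.load("jig.npy");R=np.array([[np.cos(a),-np.sin(a)],[np.sin(a),np.cos(a)]])
uv=(np.array([(128,57),(80,270),(243,305),(288,93)])+.5)/4-.5+[280,80]
print((unproj(c,uv,.038)[:,:2]-[tx,ty])@R*1000)
```

```text
t 22.375 jig xy [-303.1 -378.4] tipz 259.9 tool y ang rel jig -0.08 tilt [0.0008 0.0008] F jig [-0.03  0.29] 0.29 q [-1.37  0.34  1.65  0.    1.15 -1.15] grip 0.4980400547043204
[[ 83.64546367  67.42173721]
 [-40.0980967   68.81027137]
 [-39.88378925 -18.40429029]
 [ 82.35607915 -20.71992072]]
```

View pics/s5.png

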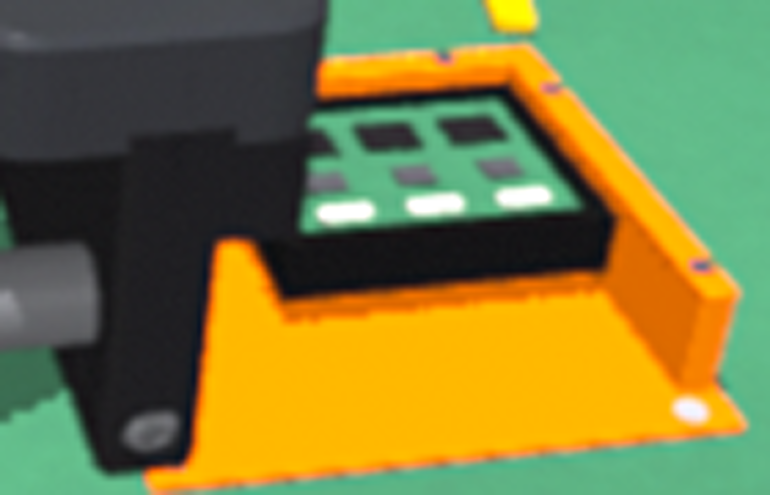

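All three edges form one flat wall (side crop (285,298)–(605,270)), tight in the corner at (605,225). I'm handing it in.

```bash
python3 -c "from rig import ctrl;print(ctrl.close_job())"
```

```text
the job is handed in; nothing more can be done
None
```

The three carriers are stacked square against both fences of the orange jig, the arm is drawn back, and the job was handed in at about 22 s; the final pictures show the edges in line, with the top carrier within the roughly 2 mm camera accuracy of home at most corners (one edge read about 5 mm off, probably lower side faces in view).

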